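Put together the printed star tree

ROBOT

A 6-joint arm with a two-finger parallel gripper is mounted at the origin on the work surface. World frame = base frame: x ahead of the robot, y to its left, z up, the work surface at z = 0. Lengths are in mm, angles in rad, forces in N, time in s.
With the tool pointing down it reaches from about 400 to 825 mm from the base axis. Payload 7 kg.
Tool frame: the origin (TCP) lies on the centre line of the jaws, within the pads' length; the fingertips stand 19 mm ahead of it and the grasp point (between the pads) is the TCP (nose_length is the distance from the TCP to the fingertips, in mm); z points along the fingers, y is the line along which they close (so a half turn about z gives the same grasp; the last joint's range is limited). The gripper opens to 85 mm and grips with 20 to 120 N. Pads are 22 mm wide; open, the fingers measure 114 mm over their backs; the gripper's body (76 mm by 85 mm) begins 54 mm behind the grasp point. The pads swing forward as they close: fully open they stand 13 mm farther back than shut.
Start: joints at [-0.815, 0.359, 0.012, 0, -1.224, -0.288], TCP at [304.345, -602.47, 250.302] pointing down, gripper open.
Joint ranges: [-3.07, 3.07], [-1.43, 2.12], [-1.02, 1.25], [-3.03, 1.67], [-3.05, -0], [-3.03, 3.03]. Speed limits (rad/s): [2.39, 2.39, 3.01, 3.14, 3.14, 3.14].

INTERFACE

Orientations are given as a rotation vector (axis times angle).
In Python, from station import * gives the robot as it stands.
- The arm moves only by the tool jog_arm, never from a script. Its argument "moves" is a list that holds one entry, the list of rows, each a list of 7 numbers: the turn, a rotation vector about the tool's x, y, z in rad, then the shift along the tool's x, y, z in mm, then the closure, from 0 (fully open) to 1 (shut). In form: [[[rx, ry, rz, tx, ty, tz, claw], ...]]. A call has 1 to 10 rows; each row is the pose to reach, as a shift and turn from the pose commanded when the call began, along the tool's axes at that moment; what a row does not reach only later rows make up. A row lasts 1/12 s, in which the tool goes at most 41.7 mm and 7.16 degrees, less where a joint would pass 70% of its speed; a pose out of reach is approached as far as the arm can. A call with a gripper value outside its range is refused whole. The fingers move at their own pace and stop on an object; "force" is the grip in N (left out, the last holds). Time passes only in rows, so rows that repeat a pose let the fingers close. It gives the time, the measured TCP pose, the force, the opening and the grip force at its end, in the units of the state.
- get_obs(): the state, without advancing time (a new reading comes with each control period).
- get_image(name): name is "scene" or "top" or "wrist"; returns a dict with "color" (420x560x3 uint8, red, green, blue), "z_map" (420x560 float32, mm along the optical axis (not along the pixel's ray), 0 where there is no reading), "fovy" (degrees; the focal length in pixels is half the picture's height over the tangent of half this angle, whatever the lens; pixels are square), "cx", "cy" (the principal point, pixels), "extrinsics" (4x4, takes a point from camera to world coordinates). Camera axes: x right, y up, looking along -z (the intrinsics and any distortion apply to the point x, -y, -z); pixel columns grow to the right and rows downward; lengths in mm; the calibration is good to about 2 mm. A picture is of the moment at which its call begins.
- close_job(): hands the job in; it is judged then, once.
The state is a dict: "clock": time; "qpos": joint angles; "joint_vel": joint speeds; "tau": joint torques, N m; "position": TCP position; "eef_rot": TCP orientation; "contact_force": force on the tool from outside, world axes, zero at the start; "torque": the same for the moment, N m; "gripper_width": opening from 0.0 (shut) to 1.0 (fully open); "gripper_force": force on a finger pad.
Only numpy, scipy, OpenCV 4.12 (cv2) and the standard library are available. Lean on these libraries where they do the work, as an engineer would, in place of code of your own. Each camera call takes 0.05 s, during which the arm holds its last target. There are 200 camera calls.

TASK

Put together the printed star tree on its round stand, wherever the parts lie on the desk: the largest star tier goes onto the stand, then the medium tier, then the small tier, and last the upright star on top, each pushed fully home, flat and upright on the spigot of the one below. The points may face any way. Let go of the finished tree, and leave the glue stick, pot, small spool, mouse and screwdriver where they are.

Things in the scene. Friction and masses are not known exactly. Their poses are not given: they have to be found in the camera images.
- stand_top (a point): Stand, fixed to the desk: red-brown round foot 110 mm in diameter and 10 mm thick, with a column 36 mm in diameter in its middle whose flat shoulder is 30 mm above the desk. This point is the centre of that shoulder; z is up. A tapered spigot (18 mm wide at the foot, 10 mm at the tip, 9 mm high) stands on it.
- large_c (a point): Largest tier, red-brown: flat star frame, 70 mm centre to point, at 1-7 mm height, round a hub 36 mm in diameter with its shoulder 48 mm up. On it a tapered spigot as on the stand; below, a socket 24 mm wide, 12 mm deep; it seats with the hub's underside on the shoulder below, at any yaw. Point: on the hub's axis 30 mm above the underside, good for gripping across the hub; z up. About 60 g.
- medium_c (a point): Medium tier, red-brown: flat star frame, 55 mm centre to point, at 1-7 mm height, round a hub 36 mm in diameter with its shoulder 48 mm up. On it a tapered spigot as on the stand; below, a socket 24 mm wide, 12 mm deep; it seats with the hub's underside on the shoulder below, at any yaw. Point: on the hub's axis 30 mm above the underside, good for gripping across the hub; z up. About 50 g.
- small_c (a point): Small tier, red-brown: flat star frame, 40 mm centre to point, at 1-7 mm height, round a hub 36 mm in diameter with its shoulder 48 mm up. On it a tapered spigot as on the stand; below, a socket 24 mm wide, 12 mm deep; it seats with the hub's underside on the shoulder below, at any yaw. Point: on the hub's axis 30 mm above the underside, good for gripping across the hub; z up. About 40 g.
- finial_c (a point): Top piece, red-brown: upright star 12 mm thick, 30 mm centre to point, on a round foot 36 mm in diameter, 16 mm high, with a 24 mm socket 12 mm deep below; 72 mm high in all. Point: centre of the star, on the foot's axis, 42 mm above the underside; a solid disc 32 mm across is there, to be gripped from above across the 12 mm. y level, across the thickness; x along the width; z up. 35 g.
- glue_c (a point): Glue stick, white with a grey cap, standing, 30 mm in diameter, 90 mm high; point at its centre, 45 mm up. Leave it where it is.
- pot: Small open grey pot, 48 mm wide at the rim and 45 mm high, origin at the centre of its underside. Leave it where it is.
- spool: Small sample spool lying flat, 80 mm in diameter, 40 mm high, black flanges and white winding, origin at the centre of its underside. Leave it where it is.
- mouse: Off-white computer mouse, 105 x 60 x 33 mm, origin at the centre of its underside. Leave it where it is.
- driver: Screwdriver lying on the desk, 170 mm long, origin on its underside near the middle, x along its length. Leave it where it is.
Things that resemble listed ones, but are neither listed nor needed, are in the scene too. Leave any grey or turquoise look-alike of the part that bears large_c alone.

How it is judged (in metres and radians):
On the way, in this order (a step that is already met when the one before it is completed fails the run):
1. the largest tier sits home on the stand (horizontal distance between large_c and stand_top below 0.006 m and z of large_c in the frame of stand_top between 0.026 and 0.034 m and angle between large_c's own z axis and vertical below 0.07 rad), for 0.2 s.
2. the medium tier sits home on the largest (all of step 1 and horizontal distance between medium_c and large_c below 0.006 m and z of medium_c in the frame of large_c between 0.044 and 0.052 m and angle between medium_c's own z axis and vertical below 0.07 rad), for 0.2 s.
3. the small tier sits home on the medium one (all of step 2 and horizontal distance between small_c and medium_c below 0.006 m and z of small_c in the frame of medium_c between 0.044 and 0.052 m and angle between small_c's own z axis and vertical below 0.07 rad), for 0.2 s.
At the end, for the whole second after the job is handed in: Largest tier on the stand, medium on it, small on that, upright star on top: each centred on the one below within 6 mm, at its seated height within 4 mm, upright within 0.07 rad, at rest and released (all of step 3 and horizontal distance between finial_c and small_c below 0.006 m and z of finial_c in the frame of small_c between 0.056 and 0.064 m and angle between finial_c's own z axis and vertical below 0.07 rad and linear speed of each of large, medium, small, finial below 0.02 m/s); the robot touches nothing.
It fails at once if the glue stick is shifted by more than 30 mm (distance of glue_c from where it was at the start of the episode above 0.03 m).
It fails at once if the pot is shifted by more than 30 mm (distance of pot from where it was at the start of the episode above 0.03 m).
It fails at once if the small spool is shifted by more than 30 mm (distance of spool from where it was at the start of the episode above 0.03 m).
It fails at once if the mouse is shifted by more than 30 mm (distance of mouse from where it was at the start of the episode above 0.03 m).
It fails at once if the screwdriver is shifted by more than 30 mm (distance of driver from where it was at the start of the episode above 0.03 m).
It also fails if it takes over 123 s, if anything falls off the work surface, if the arm or the gripper's body presses on something with over 40 N, if the wrist force passes 120 N, or if a joint passes its speed limit or range.

## Working session

There is one attempt and no reset: what is moved stays moved. The work goes in short steps, Python scripts to look and compute and a tool call to move; the robot and the scene stay as the last step left them, time stands still between calls to the robot, and variables do not carry over. Pictures are saved under pics/ and viewed, at most 14 in all, crops included, and the job is handed in when it is done.

Besides the shell and the picture viewer there is one more tool, called after "Call:" by a JSON object that holds its "method" and its "body". jog_arm: Moves the arm, as the interface text tells. Its arguments: {"type":"object","properties":{"moves":{"type":"array","items":{"type":"array","items":{"type":"array","items":{"type":"number"}}}},"force":{"type":"number"}},"required":["moves"]}

```bash
mkdir -p pics; cat > h.py <<'E'
from station import *
import numpy as np, cv2
def shot(n):
    d=get_image(n); np.savez(f'pics/{n}.npz',**d); cv2.imwrite(f'pics/{n}_{len(__import__("os").listdir("pics"))}.png',d['color'][:,:,::-1]); return d
def world(d):
    h,w=d['z_map'].shape; f=h/2/np.tan(np.radians(d['fovy'])/2)
    u,v=np.meshgrid(np.arange(w),np.arange(h)); z=d['z_map']
    p=np.stack([(u-d['cx'])/f*z,-(v-d['cy'])/f*z,-z,np.ones_like(z)],-1)
    return (p@np.array(d['extrinsics']).T)[...,:3]
E
python3 - <<'E'
from h import *
for n in('scene','top'):
    d=shot(n); print(n,d['fovy'],d['cx'],d['cy'],[k for k in d]); print(np.round(d['extrinsics'],3))
print(get_obs())
E
ls pics
```

```text
scene 43.266737279733874 273.54049420440896 215.49431846869095 ['color', 'z_map', 'fovy', 'cx', 'cy', 'extrinsics']
[[ 7.040000e-01 -5.440000e-01  4.570000e-01  1.037777e+03]
 [ 7.100000e-01  5.550000e-01 -4.330000e-01 -5.184440e+02]
 [-1.800000e-02  6.290000e-01  7.770000e-01  1.089457e+03]
 [ 0.000000e+00  0.000000e+00  0.000000e+00  1.000000e+00]]
top 55.67200232199015 279.80383974468975 203.53825043131644 ['color', 'z_map', 'fovy', 'cx', 'cy', 'extrinsics']
[[-2.000000e-02  9.900000e-01 -1.380000e-01  2.439970e+02]
 [-1.000000e+00 -2.000000e-02  3.000000e-03  5.606700e+01]
 [ 0.000000e+00  1.380000e-01  9.900000e-01  1.292925e+03]
 [ 0.000000e+00  0.000000e+00  0.000000e+00  1.000000e+00]]
{'clock': 0.1, 'qpos': array([-8.14876420e-01,  3.59299444e-01,  1.11456135e-02, -2.77567675e-04,
       -1.22411360e+00, -2.88120868e-01]), 'joint_vel': array([ 0.0001744 , -0.00065157,  0.00241006,  0.0010574 , -0.00130482,
       -0.00112037]), 'tau': array([-1.77621554e-03, -5.84765661e+01,  2.94106829e+01,  6.95449635e+00,
       -3.19293649e-03,  8.45400422e-06]), 'position': array([ 304.170087  , -602.12707438,  249.47105143]), 'eef_rot': array([ 7.27872991e-01, -3.05558720e+00, -2.20709128e-03]), 'contact_force': array([ 0.40667179, -0.8062396 ,  0.45074751]), 'torque': array([0.01704655, 0.0145259 , 0.00811299]), 'gripper_force': 0.0, 'gripper_width': 0.9981528338794693}
scene.npz
scene_1.png
top.npz
top_3.png
```

View pics/scene_1.png

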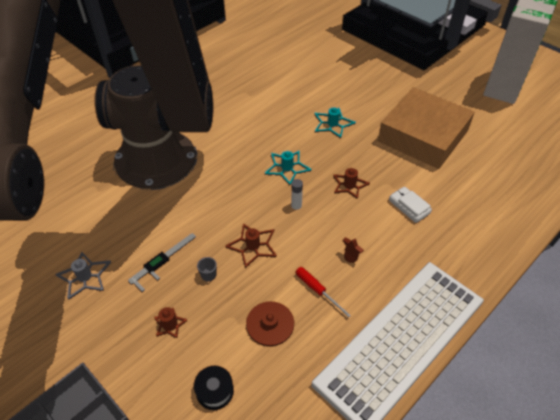

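View pics/top_3.png

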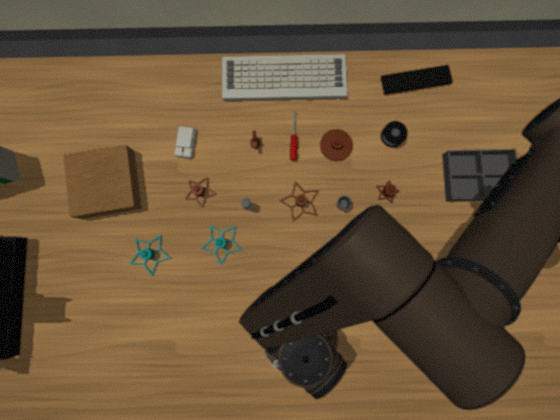

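```bash
cat > m.py <<'E'
from h import *
d=dict(np.load('pics/top.npz')); w=world(d); hsv=cv2.cvtColor(d['color'],cv2.COLOR_RGB2HSV)
H,S,V=cv2.split(hsv)
m=(((H<12)|(H>170))&(S>110)&(V>40)).astype(np.uint8)
print('desk z',np.round(np.nanmedian(w[...,2][d['z_map']>0]),1))
n,l,st,c=cv2.connectedComponentsWithStats(m)
for i in range(1,n):
    if st[i,4]<40: continue
    k=(l==i)&(d['z_map']>0); p=w[k]; t=p[p[:,2]>p[:,2].max()-6]
    hs=p[(p[:,2]>41)&(p[:,2]<54)]
    print(i,st[i],c[i].round(),'mean',p.mean(0).round(),'maxz',p[:,2].max().round(),'top',t.mean(0).round(1),len(t),'lo',p.min(0).round(),'hi',p.max(0).round(),hs.mean(0).round(1) if len(hs) else '')
E
python3 m.py
```

```text
desk z 0.7
5 [321 129  32  32 753] [336. 144.] mean [ 617. -138.   13.] maxz 45.0 top [ 618.7 -138.6   41.4] 8 lo [ 563. -191.    2.] hi [673. -88.  45.] [ 618.6 -135.9   43.9]
7 [250 132  10  16  83] [255. 141.] mean [624. 130.  41.] maxz 75.0 top [631.  130.1  72.3] 4 lo [601. 117.   8.] hi [653. 147.  75.] [621.  131.8  51.4]
8 [289 134   9  27 200] [293. 147.] mean [610.   4.  20.] maxz 30.0 top [606.    4.6  26. ] 81 lo [568. -10.  -6.] hi [661.  18.  30.] 
28 [189 180  22  23 149] [198. 190.] mean [470. 315.  35.] maxz 59.0 top [471.2 316.2  56.1] 14 lo [434. 280.  -1.] hi [508. 349.  59.] [469.5 315.5  47.6]
31 [377 182  22  21 169] [389. 191.] mean [ 454. -298.   35.] maxz 61.0 top [ 456.7 -298.4   57.3] 15 lo [ 422. -336.   -4.] hi [ 489. -268.   61.] [ 455.7 -296.9   48. ]
50 [294 194  14  12 105] [301. 200.] mean [429. -14.  45.] maxz 61.0 top [428.4 -13.6  57.7] 12 lo [413. -37.   4.] hi [453.   6.  61.] [429.3 -13.7  47.7]
```

The scene view shows the stand at (270,322), the large tier at (252,242), the medium at (350,182), the small at (168,320) and the finial at (351,250). There are turquoise and grey look-alikes. In the top view they are at (336,144), (301,200), (199,190), (389,191) and (255,142) in that order. First I'll move above the large tier.

```bash
cat >> h.py <<'E'
from scipy.spatial.transform import Rotation as R
def go(x,y,z,yaw=None):
    "print turn & shift to TCP world target; yaw = world angle (rad) of the tool y axis, tool down"
    o=get_obs(); r=R.from_rotvec(o['eef_rot']); m=r.as_matrix(); yw=np.arctan2(m[1,1],m[0,1])
    if yaw is None: yaw=yw
    yaw=yw+(yaw-yw+np.pi/2)%np.pi-np.pi/2
    c,s=np.cos(yaw),np.sin(yaw); t=R.from_matrix(np.array([[-s,c,0],[c,s,0],[0,0,-1]]).T.T)
    t=R.from_matrix(np.column_stack([[-s,c,0],[c,s,0],[0,0,-1]]))
    if np.dot(t.as_matrix()[:,0],m[:,0])<0: t=t*R.from_rotvec([0,0,np.pi])
    print('turn',(r.inv()*t).as_rotvec().round(4),'shift',r.inv().apply(np.array([x,y,z])-o['position']).round(1),'pos',o['position'].round(1),'yaw',yw.round(3),'t',round(o['clock'],2))
E
python3 -c "
from h import *
go(429,-14,200)"
```

```text
turn [ 0.0015 -0.0002  0.    ] shift [-376.6  468.6   50.1] pos [ 304.2 -602.1  249.5] yaw 2.039 t 0.1
```

Call:
{"method": "jog_arm", "body": {"moves": [[[0, 0, 0, -376, 469, 50, 0], [0, 0, 0, -376, 469, 50, 0], [0, 0, 0, -376, 469, 50, 0], [0, 0, 0, -376, 469, 50, 0], [0, 0, 0, -376, 469, 50, 0], [0, 0, 0, -376, 469, 50, 0], [0, 0, 0, -376, 469, 50, 0], [0, 0, 0, -376, 469, 50, 0], [0, 0, 0, -376, 469, 50, 0], [0, 0, 0, -376, 469, 50, 0]]], "force": 30}}

```text
clock: 0.93
position: [389.7, -194.3, 215.6]
eef_rot: [-0.727, 3.056, 0.0]
contact_force: [1.1, -1.0, 0.5]
gripper_width: 0.999
gripper_force: 0.0
```

```bash
python3 -c "
from h import *
go(429,-14,200)"
```

```text
turn [ 0.      0.0003 -0.    ] shift [-116.3  143.3   15.6] pos [ 389.7 -194.3  215.6] yaw 2.038 t 0.93
```

Call:
{"method": "jog_arm", "body": {"moves": [[[0, 0, 0, -116, 143, 16, 0], [0, 0, 0, -116, 143, 16, 0], [0, 0, 0, -116, 143, 16, 0], [0, 0, 0, -116, 143, 16, 0], [0, 0, 0, -116, 143, 16, 0], [0, 0, 0, -116, 143, 16, 0], [0, 0, 0, -116, 143, 16, 0]]]}}

```text
clock: 1.52
position: [429.0, -15.3, 199.5]
eef_rot: [0.732, -3.054, 0.0]
contact_force: [-0.5, -0.6, 0.7]
gripper_width: 0.996
gripper_force: 0.0
```

```bash
python3 -c "
from h import *
go(429,-14,200)
d=shot('wrist'); print(np.round(d['extrinsics'],3),d['fovy'])"; ls pics
```

```text
turn [ 0.0002 -0.0009  0.    ] shift [-0.6  1.1 -0.5] pos [429.  -15.3 199.5] yaw 2.041 t 1.52
[[-4.54000e-01 -8.44000e-01 -2.86000e-01  3.54770e+02]
 [ 8.91000e-01 -4.30000e-01 -1.46000e-01 -5.33470e+01]
 [ 0.00000e+00 -3.21000e-01  9.47000e-01  3.22165e+02]
 [ 0.00000e+00  0.00000e+00  0.00000e+00  1.00000e+00]] 61.50710167941105
scene.npz
scene_1.png
top.npz
top_3.png
wrist.npz
wrist_5.png
```

View pics/wrist_5.png

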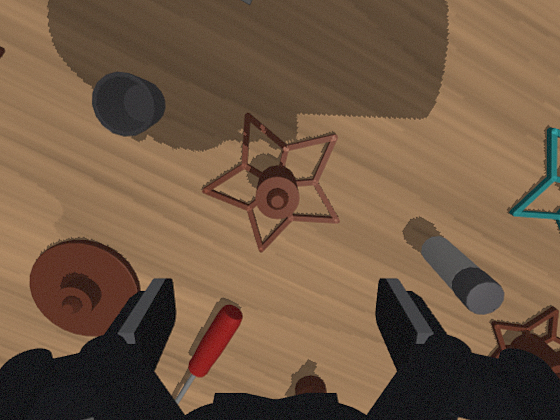

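```bash
cat >> h.py <<'E'
def hub(d,zlo,zhi,x0,y0,rad=35):
    "circle centre of red-brown points in a height band (annulus shoulder), by enclosing circle"
    w=world(d); H,S,V=cv2.split(cv2.cvtColor(d['color'],cv2.COLOR_RGB2HSV))
    k=((H<12)|(H>170))&(S>90)&(d['z_map']>0)&(w[...,2]>zlo)&(w[...,2]<zhi)&(np.hypot(w[...,0]-x0,w[...,1]-y0)<rad)
    p=w[k]; 
    if len(p)<5: print('none',len(p)); return
    c,r=cv2.minEnclosingCircle(p[:,:2].astype(np.float32))
    print('n',len(p),'mean',p.mean(0).round(1),'circ',np.round(c,1),round(r,1),'zmed',np.median(p[:,2]).round(1))
    return p
E
python3 -c "
from h import *
d=dict(np.load('pics/wrist.npz'))
hub(d,43,52,429,-14); hub(d,53,62,429,-14); hub(d,40,62,429,-14)
d=dict(np.load('pics/top.npz'));hub(d,40,62,429,-14)"
```

```text
n 1217 mean [427.5 -14.5  47.3] circ [428.8 -13.9] 18.2 zmed 47.2
n 228 mean [427.9 -14.2  55.3] circ [427.9 -14.1] 7.5 zmed 55.5
n 1502 mean [427.4 -14.6  48.6] circ [428.8 -13.9] 18.2 zmed 47.4
n 91 mean [429.2 -13.7  49.3] circ [430.2 -14.7] 17.6 zmed 48.5
```

Hub shoulder circle at about (278,193), world (428.3,-14.2). I'll descend and grip.

Call:
{"method": "jog_arm", "body": {"moves": [[[0, 0, 0, -0.3, 1.3, 40, 0.2], [0, 0, 0, -0.3, 1.3, 80, 0.2], [0, 0, 0, -0.3, 1.3, 120, 0.2], [0, 0, 0, -0.3, 1.3, 150, 0.2], [0, 0, 0, -0.3, 1.3, 168.5, 0.2], [0, 0, 0, -0.3, 1.3, 168.5, 0.2], [0, 0, 0, -0.3, 1.3, 168.5, 0.8], [0, 0, 0, -0.3, 1.3, 168.5, 0.8], [0, 0, 0, -0.3, 1.3, 168.5, 0.8], [0, 0, 0, -0.3, 1.3, 168.5, 0.8]]], "force": 40}}

```text
clock: 2.4
position: [429.9, -14.8, 32.9]
eef_rot: [-0.727, 3.053, 0.001]
contact_force: [0.2, -2.9, 5.9]
gripper_width: 0.409
gripper_force: 39.8
```

Call:
{"method": "jog_arm", "body": {"moves": [[[0, 0, 0, 0, 0, 0, 0.8], [0, 0, 0, 0, 0, 0, 0.8], [0, 0, 0, 0, 0, 0, 0.8], [0, 0, 0, 0, 0, 0, 0.8]]]}}

```text
clock: 2.73
position: [429.9, -14.8, 32.8]
eef_rot: [-0.728, 3.053, 0.0]
contact_force: [0.8, -3.9, 7.7]
gripper_width: 0.406
gripper_force: 40.1
```

```bash
python3 -c "
from h import *
go(618,-138,140)"
```

```text
turn [-0.0007  0.003   0.    ] shift [-112.5 -194.9 -106.7] pos [429.9 -14.8  32.8] yaw 2.039 t 2.73
```

Call:
{"method": "jog_arm", "body": {"moves": [[[0, 0, 0, 0, 0, -40, 0.8], [0, 0, 0, 0, 0, -80, 0.8], [0, 0, 0, 0, 0, -110, 0.8], [0, 0, 0, 0, 0, -110, 0.8], [0, 0, 0, 0, 0, -110, 0.8]]]}}

```text
clock: 3.15
position: [430.0, -14.3, 143.9]
eef_rot: [-0.727, 3.05, 0.002]
contact_force: [-0.1, 0.4, -1.7]
gripper_width: 0.411
gripper_force: 40.3
```

```bash
python3 -c "
from h import *
go(618,-138,140); print(get_obs()['contact_force'],get_obs()['gripper_width'])
for n in('wrist','top','scene'):
  d=dict(np.load(f'pics/{n}.npz'));print(n);hub(d,26,33,618,-138);hub(d,20,45,618,-138);hub(d,6,13,618,-138,65);hub(d,34,45,618,-138)"
```

```text
turn [-0.0002  0.0066  0.    ] shift [-111.9 -195.2    4.7] pos [430.  -14.3 143.9] yaw 2.039 t 3.15
[-0.08163478  0.43403782 -1.74188522] 0.41095312548219065
wrist
n 796 mean [ 614.4 -137.8   29.2] circ [ 617.  -138.5] 18.9 zmed 29.1
n 1155 mean [ 613.1 -137.2   29.8] circ [ 617.  -138.3] 18.9 zmed 29.2
n 6044 mean [ 609.7 -142.2    9.1] circ [ 616.6 -137.9] 55.4 zmed 9.1
n 181 mean [ 615.  -137.4   36.8] circ [ 615.9 -137.5] 8.0 zmed 37.3
top
n 60 mean [ 617.8 -136.7   29.7] circ [ 618.2 -137.5] 18.0 zmed 29.9
n 93 mean [ 617.5 -137.1   31. ] circ [ 618.4 -138.1] 18.1 zmed 30.4
n 541 mean [ 617.2 -139.3    9.7] circ [ 618.3 -139.3] 53.6 zmed 9.8
n 21 mean [ 618.9 -139.2   37.7] circ [ 618.8 -138.8] 13.9 zmed 36.8
scene
n 151 mean [ 617.6 -141.6   29.5] circ [ 617.1 -140.3] 19.0 zmed 29.6
n 213 mean [ 618.4 -142.1   30.5] circ [ 617.1 -140.3] 19.0 zmed 30.1
n 1284 mean [ 619.8 -143.     9.6] circ [ 617.5 -139.6] 56.1 zmed 9.6
n 36 mean [ 617.4 -141.3   37.5] circ [ 617.3 -142.4] 14.2 zmed 37.8
```

Call:
{"method": "jog_arm", "body": {"moves": [[[0, 0.005, 0, -112, -195, 5, 0.8], [0, 0.005, 0, -112, -195, 5, 0.8], [0, 0.005, 0, -112, -195, 5, 0.8], [0, 0.005, 0, -112, -195, 5, 0.8], [0, 0.005, 0, -112, -195, 5, 0.8], [0, 0.005, 0, -112, -195, 5, 0.8], [0, 0.005, 0, -112, -195, 5, 0.8], [0, 0.005, 0, -112, -195, 5, 0.8], [0, 0.005, 0, -112, -195, 5, 0.8]]]}}

```text
clock: 3.9
position: [615.4, -138.3, 135.1]
eef_rot: [0.726, -3.049, 0.001]
contact_force: [-0.4, 0.6, -0.9]
gripper_width: 0.41
gripper_force: 40.5
```

```bash
python3 -c "
from h import *
go(617.3,-138.6,100)
d=shot('wrist');p=hub(d,110,190,617,-138,30);print(p[:,2].max(),p[:,2].min())
for z in range(130,175,5): print(z); hub(d,z,z+5,617,-138,30)
"; ls pics
```

```text
turn [ 0.0013 -0.0069  0.    ] shift [-1.7 -1.2 35.1] pos [ 615.4 -138.3  135.1] yaw 2.038 t 3.9
n 9693 mean [ 609.1 -141.7  144.4] circ [ 613.9 -140. ] 21.3 zmed 149.0
188.0385822646386 110.00001370260242
130
n 459 mean [ 601.9 -145.6  132.5] circ [ 610.9 -141. ] 17.4 zmed 132.4
135
n 512 mean [ 601.8 -145.5  137.6] circ [ 611.2 -140.6] 17.5 zmed 137.7
140
n 552 mean [ 601.6 -145.2  142.5] circ [ 608.7 -141.2] 18.5 zmed 142.6
145
n 4665 mean [ 612.5 -140.   148.9] circ [ 615.8 -139.9] 19.6 zmed 149.1
150
n 1048 mean [ 610.3 -140.9  152.2] circ [ 614.3 -139.3] 17.6 zmed 152.3
155
n 1064 mean [ 613.5 -139.5  157.4] circ [ 613.8 -139.1] 7.7 zmed 157.7
160
none 0
165
none 0
170
none 0
scene.npz
scene_1.png
top.npz
top_3.png
wrist.npz
wrist_5.png
wrist_6.png
```

```bash
cat >> h.py <<'E'
def tilt(d,zlo,zhi,x0,y0,rad=30):
    p=hub(d,zlo,zhi,x0,y0,rad)
    for _ in range(6):
        A=np.c_[p[:,:2]-[x0,y0],np.ones(len(p))]; s=np.linalg.lstsq(A,p[:,2],rcond=None)[0]; e=np.abs(A@s-p[:,2]); p=p[e<max(1,1.5*np.median(e))]
    print('slope dz/dx,dz/dy,z0',s.round(4),len(p)); c,r=cv2.minEnclosingCircle(p[:,:2].astype(np.float32)); print('shoulder circ',np.round(c,1),round(r,1))
E
python3 -c "
from h import *
d=dict(np.load('pics/wrist.npz')); tilt(d,145,153,615,-139)"
```

```text
n 5302 mean [ 612.2 -140.2  149.2] circ [ 615.8 -139.9] 19.6 zmed 149.2
slope dz/dx,dz/dy,z0 [-4.500000e-03  7.000000e-04  1.491911e+02] 4201
shoulder circ [ 615.4 -139.3] 18.7
```

View pics/wrist_6.png

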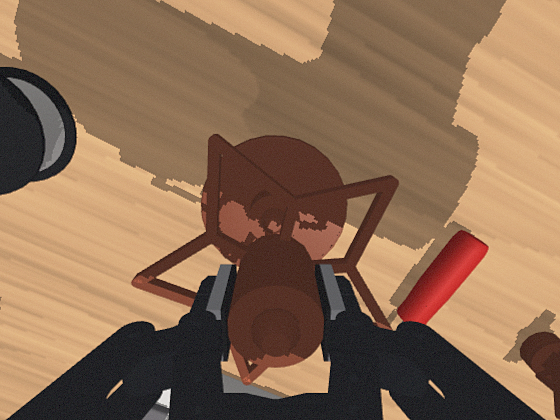

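The held tier hangs level, with its shoulder at about (275,315) and the stand behind it at (275,200). I'll lower it.

Call:
{"method": "jog_arm", "body": {"moves": [[[0, 0, 0, -2.3, -0.3, 25, 0.8], [0, 0, 0, -2.3, -0.3, 50, 0.8], [0, 0, 0, -2.3, -0.3, 55, 0.8], [0, 0, 0, -2.3, -0.3, 60, 0.8], [0, 0, 0, -2.3, -0.3, 65, 0.8], [0, 0, 0, -2.3, -0.3, 69, 0.8], [0, 0, 0, -2.3, -0.3, 71, 0.8], [0, 0, 0, -2.3, -0.3, 72, 0.8], [0, 0, 0, -2.3, -0.3, 72, 0.8], [0, 0, 0, -2.3, -0.3, 72, 0.8]]]}}

```text
clock: 4.78
position: [618.8, -137.9, 64.7]
eef_rot: [0.727, -3.052, 0.002]
contact_force: [0.1, -0.4, -0.4]
gripper_width: 0.408
gripper_force: 40.5
```

Call:
{"method": "jog_arm", "body": {"moves": [[[0, 0, 0, 0.5, 0, 1, 0.8], [0, 0, 0, 0.5, 0, 2, 0.8], [0, 0, 0, 0.5, 0, 2.5, 0.8], [0, 0, 0, 0.5, 0, 2.5, 0.8]]]}}

```text
clock: 5.12
position: [618.3, -138.2, 63.0]
eef_rot: [0.728, -3.052, 0.002]
contact_force: [-3.2, 1.8, 7.6]
gripper_width: 0.41
gripper_force: 41.4
```

Call:
{"method": "jog_arm", "body": {"moves": [[[0, 0, 0, 0.5, 0, 2, 0.3], [0, 0, 0, 0.5, 0, 2, 0.2], [0, 0, 0, 0.5, 0, 2, 0.2], [0, 0, 0, 0.5, 0, 0, 0.2], [0, 0, 0, 0.5, 0, -40, 0.2], [0, 0, 0, 0.5, 0, -80, 0.2], [0, 0, 0, 0.5, 0, -120, 0.2], [0, 0, 0, 0.5, 0, -140, 0.2], [0, 0, 0, 0.5, 0, -140, 0.2], [0, 0, 0, 0.5, 0, -140, 0.2]]]}}

```text
clock: 5.95
position: [619.0, -138.0, 203.7]
eef_rot: [0.728, -3.055, 0.003]
contact_force: [0.1, -0.1, -0.6]
gripper_width: 0.799
gripper_force: 0.0
```

```bash
python3 -c "
from h import *
go(470,315.5,200)
d=shot('wrist');tilt(d,65,85,617,-138,25);hub(d,81,95,617,-138,25);d=shot('top');tilt(d,70,81,617,-138,25)
"; ls pics
```

```text
turn [-0.0013 -0.0017 -0.    ] shift [-71.5 471.9   3. ] pos [ 619.  -138.   203.7] yaw 2.039 t 5.95
n 1683 mean [ 616.  -139.5   77.4] circ [ 617.7 -138.7] 18.3 zmed 77.2
slope dz/dx,dz/dy,z0 [1.09000e-02 4.00000e-03 7.71709e+01] 1019
shoulder circ [ 617.5 -138.5] 18.1
n 365 mean [ 616.7 -139.    84.5] circ [ 617.4 -138.8] 8.6 zmed 84.9
n 69 mean [ 617.5 -136.9   77.2] circ [ 620.4 -137.9] 18.6 zmed 77.3
slope dz/dx,dz/dy,z0 [-4.49000e-02 -1.82000e-02  7.76938e+01] 27
shoulder circ [ 618.5 -137.8] 17.5
scene.npz
scene_1.png
top.npz
top_3.png
top_8.png
wrist.npz
wrist_5.png
wrist_6.png
wrist_7.png
```

Large seated at (617.5,-138.6). Now the medium tier.

Call:
{"method": "jog_arm", "body": {"moves": [[[0, 0, 0, -71, 472, 10, 0.2], [0, 0, 0, -71, 472, 10, 0.2], [0, 0, 0, -71, 472, 10, 0.2], [0, 0, 0, -71, 472, 10, 0.2], [0, 0, 0, -71, 472, 10, 0.2], [0, 0, 0, -71, 472, 10, 0.2], [0, 0, 0, -71, 472, 10, 0.2], [0, 0, 0, -71, 472, 10, 0.2], [0, 0, 0, -71, 472, 10, 0.2], [0, 0, 0, -71, 472, 10, 0.2]]]}}

```text
clock: 6.88
position: [486.2, 258.8, 191.3]
eef_rot: [0.727, -3.049, 0.004]
contact_force: [1.9, 1.2, -0.0]
gripper_width: 0.802
gripper_force: 0.0
```

```bash
python3 -c "
from h import *
go(470,315.5,190)
"
```

```text
turn [-0.0008 -0.0075 -0.    ] shift [-11.1  57.9   1.2] pos [486.2 258.8 191.3] yaw 2.039 t 6.88
```

Call:
{"method": "jog_arm", "body": {"moves": [[[0, 0, 0, -11, 54, 1, 0.2], [0, 0, 0, -11, 54, 1, 0.2], [0, 0, 0, -11, 54, 1, 0.2], [0, 0, 0, -11, 54, 1, 0.2], [0, 0, 0, -11, 54, 1, 0.2]]]}}

```text
clock: 7.3
position: [472.9, 309.9, 190.5]
eef_rot: [0.726, -3.049, 0.004]
contact_force: [0.3, -0.6, -0.6]
gripper_width: 0.8
gripper_force: 0.0
```

```bash
python3 -c "
from h import *
d=shot('wrist');hub(d,44,51,470,315.5,30);hub(d,53,62,470,315.5,30)
go(470,315.5,32.5)
"
```

```text
n 1241 mean [468.5 316.3  47.2] circ [469.3 317. ] 18.2 zmed 47.2
n 234 mean [468.6 316.5  55.3] circ [469.3 316.5] 7.4 zmed 55.5
turn [-0.0007 -0.0066 -0.    ] shift [ -0.8   6.8 158.4] pos [473.2 309.6 190.9] yaw 2.038 t 7.35
```

Call:
{"method": "jog_arm", "body": {"moves": [[[0, -0.006, 0, 0.5, 8, 30, 0.2], [0, -0.006, 0, 0.5, 8, 70, 0.2], [0, -0.006, 0, 0.5, 8, 110, 0.2], [0, -0.006, 0, 0.5, 8, 140, 0.2], [0, -0.006, 0, 0.5, 8, 158, 0.2], [0, -0.006, 0, 0.5, 8, 158, 0.2], [0, -0.006, 0, 0.5, 8, 158, 0.8], [0, -0.006, 0, 0.5, 8, 158, 0.8], [0, -0.006, 0, 0.5, 8, 158, 0.8], [0, -0.006, 0, 0.5, 8, 158, 0.8]]]}}

```text
clock: 8.18
position: [469.5, 318.1, 35.6]
eef_rot: [-0.727, 3.052, 0.004]
contact_force: [1.4, -1.9, 3.7]
gripper_width: 0.412
gripper_force: 40.0
```

Call:
{"method": "jog_arm", "body": {"moves": [[[0, 0, 0, 0, 0, 0, 0.8], [0, 0, 0, 0, 0, 0, 0.8], [0, 0, 0, 0, 0, -40, 0.8], [0, 0, 0, 0, 0, -80, 0.8], [0, 0, 0, 0, 0, -120, 0.8], [0, 0, 0, 0, 0, -155, 0.8], [0, 0, 0, 0, 0, -155, 0.8], [0, 0, 0, 0, 0, -155, 0.8]]]}}

```text
clock: 8.85
position: [469.1, 318.3, 192.0]
eef_rot: [-0.727, 3.05, 0.007]
contact_force: [-0.7, -0.5, -1.6]
gripper_width: 0.407
gripper_force: 40.2
```

```bash
python3 -c "
from h import *
go(617.5,-138.6,185)
"
```

```text
turn [ 0.003   0.0067 -0.    ] shift [  73.6 -474.8    5.1] pos [469.1 318.3 192. ] yaw 2.039 t 8.85
```

Call:
{"method": "jog_arm", "body": {"moves": [[[0, 0.006, 0, 74, -475, 5, 0.8], [0, 0.006, 0, 74, -475, 5, 0.8], [0, 0.006, 0, 74, -475, 5, 0.8], [0, 0.006, 0, 74, -475, 5, 0.8], [0, 0.006, 0, 74, -475, 5, 0.8], [0, 0.006, 0, 74, -475, 5, 0.8], [0, 0.006, 0, 74, -475, 5, 0.8], [0, 0.006, 0, 74, -475, 5, 0.8], [0, 0.006, 0, 74, -475, 5, 0.8], [0, 0.006, 0, 74, -475, 5, 0.8]]]}}

```text
clock: 9.68
position: [596.2, -81.1, 183.2]
eef_rot: [0.726, -3.05, 0.001]
contact_force: [1.1, 0.7, -0.5]
gripper_width: 0.411
gripper_force: 40.3
```

```bash
python3 -c "
from h import *
go(617.5,-138.6,165)
"
```

```text
turn [ 0.001  -0.0065  0.    ] shift [  6.8 -60.9  18.2] pos [596.2 -81.1 183.2] yaw 2.039 t 9.68
```

Call:
{"method": "jog_arm", "body": {"moves": [[[0, 0, 0, 6, -57, 15, 0.8], [0, 0, 0, 6, -57, 15, 0.8], [0, 0, 0, 6, -57, 15, 0.8], [0, 0, 0, 6, -57, 15, 0.8], [0, 0, 0, 6, -57, 15, 0.8], [0, 0, 0, 6, -57, 15, 0.8]]]}}

```text
clock: 10.18
position: [616.8, -131.8, 169.2]
eef_rot: [0.728, -3.051, 0.001]
contact_force: [-0.0, 0.7, -0.6]
gripper_width: 0.411
gripper_force: 40.4
```

```bash
python3 -c "
from h import *
go(617.5,-138.6,113)
d=shot('wrist');tilt(d,175,185,617,-138,25);hub(d,187,195,617,-138,25)
"
```

```text
turn [ 0.0003 -0.0052  0.    ] shift [ 2.1 -6.4 56.2] pos [ 616.8 -131.8  169.2] yaw 2.04 t 10.18
n 5384 mean [ 613.2 -133.8  180.6] circ [ 616.4 -132.3] 18.8 zmed 180.6
slope dz/dx,dz/dy,z0 [-1.000000e-04  3.000000e-04  1.806229e+02] 3891
shoulder circ [ 616.1 -131.9] 18.5
n 906 mean [ 614.9 -132.8  189.1] circ [ 615.3 -132.9] 7.3 zmed 189.3
```

Call:
{"method": "jog_arm", "body": {"moves": [[[0, 0, 0, 1.3, -6.3, 5, 0.8], [0, 0, 0, 1.3, -6.3, 20, 0.8], [0, 0, 0, 1.3, -6.3, 36, 0.8], [0, 0, 0, 1.3, -6.3, 41, 0.8], [0, 0, 0, 1.3, -6.3, 46, 0.8], [0, 0, 0, 1.3, -6.3, 50, 0.8], [0, 0, 0, 1.3, -6.3, 53, 0.8], [0, 0, 0, 1.3, -6.3, 55, 0.8], [0, 0, 0, 1.3, -6.3, 56, 0.8], [0, 0, 0, 1.3, -6.3, 56, 0.8]]]}}

```text
clock: 11.07
position: [618.9, -139.1, 113.8]
eef_rot: [0.728, -3.052, 0.002]
contact_force: [-1.1, 0.4, -0.4]
gripper_width: 0.41
gripper_force: 40.4
```

Call:
{"method": "jog_arm", "body": {"moves": [[[0, 0, 0, 0, 0.5, 1, 0.8], [0, 0, 0, 0, 0.5, 2, 0.8], [0, 0, 0, 0, 0.5, 2, 0.8], [0, 0, 0, 0, 0.5, 2, 0.8]]]}}

```text
clock: 11.4
position: [619.2, -138.9, 113.6]
eef_rot: [0.729, -3.054, 0.004]
contact_force: [-3.4, 1.2, 11.4]
gripper_width: 0.41
gripper_force: 41.6
```

Call:
{"method": "jog_arm", "body": {"moves": [[[0, 0, 0, 0, 0, 1, 0.3], [0, 0, 0, 0, 0, 1, 0.2], [0, 0, 0, 0, 0, 1, 0.2], [0, 0, 0, 0, 0, 0, 0.2], [0, 0, 0, 0, 0, -40, 0.2], [0, 0, 0, 0, 0, -80, 0.2], [0, 0, 0, 0, 0, -100, 0.2], [0, 0, 0, 0, 0, -120, 0.2], [0, 0, 0, 0, 0, -120, 0.2], [0, 0, 0, 0, 0, -120, 0.2]]]}}

```text
clock: 12.23
position: [619.3, -138.3, 232.6]
eef_rot: [0.728, -3.054, 0.002]
contact_force: [-0.7, -0.3, -0.9]
gripper_width: 0.802
gripper_force: 0.0
```

```bash
python3 -c "
from h import *
go(456,-297.5,190)
d=shot('wrist');tilt(d,120,130,617,-138,25);hub(d,130,142,617,-138,25)
"
```

```text
turn [-0.0009 -0.0026 -0.    ] shift [217.4 -68.4  43.2] pos [ 619.3 -138.3  232.6] yaw 2.039 t 12.23
n 1665 mean [ 616.8 -140.1  125.3] circ [ 618.3 -139.2] 18.4 zmed 125.2
slope dz/dx,dz/dy,z0 [2.600000e-03 2.300000e-03 1.251594e+02] 1240
shoulder circ [ 618.3 -139.6] 18.1
n 363 mean [ 617.3 -139.9  132.9] circ [ 617.9 -139.8] 8.3 zmed 133.3
```

Medium home at (618.2,-139.4), shoulder 126. Now the small tier.

Call:
{"method": "jog_arm", "body": {"moves": [[[0, 0, 0, 217, -68, 42, 0.2], [0, 0, 0, 217, -68, 42, 0.2], [0, 0, 0, 217, -68, 42, 0.2], [0, 0, 0, 217, -68, 42, 0.2], [0, 0, 0, 217, -68, 42, 0.2], [0, 0, 0, 217, -68, 42, 0.2], [0, 0, 0, 217, -68, 42, 0.2], [0, 0, 0, 217, -68, 42, 0.2], [0, 0, 0, 217, -68, 42, 0.2]]]}}

```text
clock: 13.03
position: [455.5, -297.0, 189.7]
eef_rot: [0.726, -3.051, 0.001]
contact_force: [0.4, 0.1, -0.1]
gripper_width: 0.803
gripper_force: 0.0
```

```bash
python3 -c "
from h import *
d=shot('wrist');hub(d,44,51,456,-297.5,30);hub(d,53,62,456,-297.5,30)
go(456,-297.5,33)
"; ls pics
```

```text
n 1221 mean [ 453.7 -299.9   47.2] circ [ 454.5 -299.5] 18.2 zmed 47.1
n 234 mean [ 454.  -300.    55.4] circ [ 454.2 -299.8] 7.3 zmed 55.5
turn [ 0.0005 -0.0055  0.    ] shift [ -0.5  -0.8 156.9] pos [ 456.  -296.7  189.9] yaw 2.039 t 13.08
scene.npz
scene_1.png
top.npz
top_3.png
top_8.png
wrist.npz
wrist_10.png
wrist_11.png
wrist_12.png
wrist_5.png
wrist_6.png
wrist_7.png
wrist_9.png
```

Call:
{"method": "jog_arm", "body": {"moves": [[[0, -0.005, 0, 2.5, -2, 30, 0.2], [0, -0.005, 0, 2.5, -2, 70, 0.2], [0, -0.005, 0, 2.5, -2, 110, 0.2], [0, -0.005, 0, 2.5, -2, 140, 0.2], [0, -0.005, 0, 2.5, -2, 156, 0.2], [0, -0.005, 0, 2.5, -2, 156, 0.2], [0, -0.005, 0, 2.5, -2, 156, 0.8], [0, -0.005, 0, 2.5, -2, 156, 0.8], [0, -0.005, 0, 2.5, -2, 156, 0.8], [0, -0.005, 0, 2.5, -2, 156, 0.8]]]}}

```text
clock: 13.92
position: [455.0, -300.4, 36.1]
eef_rot: [-0.728, 3.053, -0.003]
contact_force: [0.6, 1.0, 2.7]
gripper_width: 0.414
gripper_force: 39.9
```

Call:
{"method": "jog_arm", "body": {"moves": [[[0, 0, 0, 0, 0, 0, 0.8], [0, 0, 0, 0, 0, 0, 0.8], [0, 0, 0, 0, 0, -40, 0.8], [0, 0, 0, 0, 0, -80, 0.8], [0, 0, 0, 0, 0, -120, 0.8], [0, 0, 0, 0, 0, -160, 0.8], [0, 0, 0, 0, 0, -195, 0.8], [0, 0, 0, 0, 0, -195, 0.8], [0, 0, 0, 0, 0, -195, 0.8]]]}}

```text
clock: 14.67
position: [454.5, -300.6, 232.6]
eef_rot: [-0.727, 3.051, -0.004]
contact_force: [-0.4, -0.7, -1.5]
gripper_width: 0.412
gripper_force: 40.2
```

```bash
python3 -c "
from h import *
go(618.2,-139.4,220)
"
```

```text
turn [-0.0039  0.0047  0.    ] shift [-218.8   70.1   13.3] pos [ 454.5 -300.6  232.6] yaw 2.038 t 14.67
```

Call:
{"method": "jog_arm", "body": {"moves": [[[0, 0.005, 0, -219, 70, 13, 0.8], [0, 0.005, 0, -219, 70, 13, 0.8], [0, 0.005, 0, -219, 70, 13, 0.8], [0, 0.005, 0, -219, 70, 13, 0.8], [0, 0.005, 0, -219, 70, 13, 0.8], [0, 0.005, 0, -219, 70, 13, 0.8], [0, 0.005, 0, -219, 70, 13, 0.8], [0, 0.005, 0, -219, 70, 13, 0.8], [0, 0.005, 0, -219, 70, 13, 0.8]]]}}

```text
clock: 15.42
position: [616.5, -139.2, 215.3]
eef_rot: [0.726, -3.049, 0.001]
contact_force: [-0.2, -0.0, -0.3]
gripper_width: 0.407
gripper_force: 40.2
```

```bash
python3 -c "
from h import *
go(618.2,-139.4,162)
d=shot('wrist');tilt(d,226,236,617,-138,25);hub(d,238,246,617,-138,25)
"
```

```text
turn [ 0.0011 -0.007   0.    ] shift [-1.8 -1.  53.3] pos [ 616.5 -139.2  215.3] yaw 2.039 t 15.42
n 4597 mean [ 613.6 -140.7  228.7] circ [ 615.7 -141.3] 19.9 zmed 226.8
slope dz/dx,dz/dy,z0 [-7.200000e-03 -3.200000e-03  2.265079e+02] 2822
shoulder circ [ 615.9 -139.4] 18.1
none 0
```

Call:
{"method": "jog_arm", "body": {"moves": [[[0, 0, 0, -2, -0.7, 15, 0.8], [0, 0, 0, -2, -0.7, 30, 0.8], [0, 0, 0, -2, -0.7, 36, 0.8], [0, 0, 0, -2, -0.7, 41, 0.8], [0, 0, 0, -2, -0.7, 46, 0.8], [0, 0, 0, -2, -0.7, 50, 0.8], [0, 0, 0, -2, -0.7, 52, 0.8], [0, 0, 0, -2, -0.7, 53, 0.8], [0, 0, 0, -2, -0.7, 54, 0.8], [0, 0, 0, -2, -0.7, 54, 0.8]]]}}

```text
clock: 16.3
position: [619.4, -138.9, 162.5]
eef_rot: [0.727, -3.052, 0.002]
contact_force: [0.3, 0.3, 0.5]
gripper_width: 0.408
gripper_force: 40.2
```

Call:
{"method": "jog_arm", "body": {"moves": [[[0, 0, 0, 0, 0, 0.5, 0.8], [0, 0, 0, 0, 0, 1, 0.8], [0, 0, 0, 0, 0, 1, 0.8], [0, 0, 0, 0, 0, 1, 0.8]]]}}

```text
clock: 16.63
position: [619.8, -138.9, 162.1]
eef_rot: [0.728, -3.052, 0.002]
contact_force: [-0.5, -0.1, 4.6]
gripper_width: 0.411
gripper_force: 40.7
```

Call:
{"method": "jog_arm", "body": {"moves": [[[0, 0, 0, 0, 0, 1, 0.8], [0, 0, 0, 0, 0, 1, 0.3], [0, 0, 0, 0, 0, 1, 0.2], [0, 0, 0, 0, 0, 1, 0.2], [0, 0, 0, 0, 0, 0, 0.2], [0, 0, 0, 0, 0, -40, 0.2], [0, 0, 0, 0, 0, -80, 0.2], [0, 0, 0, 0, 0, -110, 0.2], [0, 0, 0, 0, 0, -110, 0.2], [0, 0, 0, 0, 0, -110, 0.2]]]}}

```text
clock: 17.47
position: [620.7, -138.6, 273.8]
eef_rot: [0.728, -3.055, 0.003]
contact_force: [0.6, 0.2, -1.3]
gripper_width: 0.8
gripper_force: 0.0
```

```bash
python3 -c "
from h import *
go(622,131,210)
d=shot('wrist');tilt(d,168,178,617,-138,25);hub(d,178,190,617,-138,25)
"
```

```text
turn [-0.0017 -0.0011 -0.    ] shift [-122.8  240.2   63.2] pos [ 620.7 -138.6  273.8] yaw 2.039 t 17.47
n 1738 mean [ 617.7 -139.8  173.3] circ [ 619.1 -138.8] 18.3 zmed 173.1
slope dz/dx,dz/dy,z0 [2.900000e-03 4.600000e-03 1.731597e+02] 1298
shoulder circ [ 619. -139.] 18.1
n 378 mean [ 618.1 -139.5  180.9] circ [ 618.8 -139. ] 7.9 zmed 181.3
```

Small seated at (619,-139). Now the finial.

Call:
{"method": "jog_arm", "body": {"moves": [[[0, 0, 0, -123, 240, 50, 0.2], [0, 0, 0, -123, 240, 50, 0.2], [0, 0, 0, -123, 240, 50, 0.2], [0, 0, 0, -123, 240, 50, 0.2], [0, 0, 0, -123, 240, 50, 0.2], [0, 0, 0, -123, 240, 50, 0.2], [0, 0, 0, -123, 240, 50, 0.2], [0, 0, 0, -123, 240, 50, 0.2], [0, 0, 0, -123, 240, 50, 0.2], [0, 0, 0, -123, 240, 50, 0.2]]]}}

```text
clock: 18.35
position: [620.6, 130.7, 219.5]
eef_rot: [0.727, -3.049, 0.003]
contact_force: [0.3, -1.2, 0.3]
gripper_width: 0.797
gripper_force: 0.0
```

```bash
python3 -c "
from h import *
d=shot('wrist')
p=hub(d,22,80,622,131,40); hub(d,10,17,622,131,30); hub(d,0,17,622,131,30)
for lo,hi in((30,75),(35,50),(45,60),(60,75)):
  p=hub(d,lo,hi,622,131,40)
  q=p[:,:2]; print(lo,hi,cv2.minAreaRect(q.astype(np.float32)))
go(622,131,42)
"; ls pics
```

```text
n 1033 mean [626.  130.6  54.8] circ [628.6 131.9] 28.9 zmed 53.8
n 413 mean [627.6 126.8  15. ] circ [628.2 131.6] 17.9 zmed 15.1
n 449 mean [626.8 126.3  14.2] circ [630.2 131.2] 19.4 zmed 15.1
n 1000 mean [626.  130.8  55.8] circ [628.6 131.9] 28.9 zmed 53.9
30 75 ((628.739013671875, 131.6588592529297), (57.46023941040039, 12.187682151794434), 1.3718239068984985)
n 74 mean [627.4 126.   43.9] circ [628.7 132. ] 28.8 zmed 44.2
35 50 ((628.8201293945312, 129.29617309570312), (57.46147918701172, 7.456167697906494), 1.7475676536560059)
n 703 mean [625.5 131.   53.5] circ [628.6 131.9] 28.9 zmed 53.4
45 60 ((628.739501953125, 131.63893127441406), (57.46023941040039, 12.147810935974121), 1.3718239068984985)
n 238 mean [626.7 131.3  66.7] circ [628.4 131.6] 8.9 zmed 66.9
60 75 ((628.3819580078125, 131.59768676757812), (11.869004249572754, 15.175498962402344), 89.42056274414062)
turn [-0.     -0.0065 -0.    ] shift [ -2.6   0.2 178. ] pos [620.8 130.2 220. ] yaw 2.038 t 18.4
scene.npz
scene_1.png
top.npz
top_3.png
top_8.png
wrist.npz
wrist_10.png
wrist_11.png
wrist_12.png
wrist_13.png
wrist_14.png
wrist_15.png
wrist_5.png
wrist_6.png
wrist_7.png
wrist_9.png
```

```bash
python3 -c "
from h import *
go(628.5,131.7,44,1.595)
"
```

```text
turn [-0.0015 -0.0064  0.4432] shift [ -8.7  -2.1 176. ] pos [620.8 130.2 220. ] yaw 2.038 t 18.4
```

View pics/wrist_15.png

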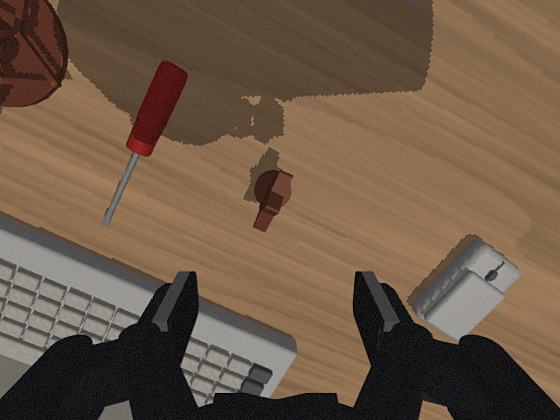

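The finial is at (272,195), with clear space around it and the driver and keyboard well away. I'll turn and descend.

Call:
{"method": "jog_arm", "body": {"moves": [[[0, -0.005, 0.443, -8.7, -2, 20, 0.4], [0, -0.005, 0.443, -8.7, -2, 50, 0.4], [0, -0.005, 0.443, -8.7, -2, 80, 0.4], [0, -0.005, 0.443, -8.7, -2, 100, 0.4], [0, -0.005, 0.443, -8.7, -2, 130, 0.4], [0, -0.005, 0.443, -8.7, -2, 160, 0.4], [0, -0.005, 0.443, -8.7, -2, 174, 0.4], [0, -0.005, 0.443, -8.7, -2, 174, 0.4], [0, -0.005, 0.443, -8.7, -2, 174, 0.4]]]}}

```text
clock: 19.15
position: [629.0, 131.3, 46.4]
eef_rot: [0.037, -3.14, 0.003]
contact_force: [0.5, 0.9, 0.8]
gripper_width: 0.597
gripper_force: 0.0
```

```bash
python3 -c "
from h import *
go(628.5,131.7,43,1.595)
"
```

```text
turn [-0.0021 -0.001  -0.0007] shift [0.5 0.4 3.4] pos [629.  131.3  46.4] yaw 1.594 t 19.15
```

Call:
{"method": "jog_arm", "body": {"moves": [[[0, 0, 0, 0.5, 0.4, 2, 0.6], [0, 0, 0, 0.5, 0.4, 2, 0.98], [0, 0, 0, 0.5, 0.4, 2, 0.98], [0, 0, 0, 0.5, 0.4, 2, 0.98], [0, 0, 0, 0.5, 0.4, 2, 0.98], [0, 0, 0, 0.5, 0.4, 2, 0.98], [0, 0, 0, 0.5, 0.4, 2, 0.98]]]}}

```text
clock: 19.73
position: [629.3, 133.2, 46.2]
eef_rot: [-0.04, 3.139, -0.001]
contact_force: [-0.6, -0.5, 6.5]
gripper_width: 0.136
gripper_force: 44.7
```

Call:
{"method": "jog_arm", "body": {"moves": [[[0, 0, 0, 0, 0, -40, 0.98], [0, 0, 0, 0, 0, -80, 0.98], [0, 0, 0, 0, 0, -120, 0.98], [0, 0, 0, 0, 0, -160, 0.98], [0, 0, 0, 0, 0, -200, 0.98], [0, 0, 0, 0, 0, -215, 0.98], [0, 0, 0, 0, 0, -215, 0.98], [0, 0, 0, 0, 0, -215, 0.98]]]}}

```text
clock: 20.4
position: [628.6, 133.6, 261.3]
eef_rot: [-0.039, 3.138, 0.001]
contact_force: [0.1, -0.5, -0.9]
gripper_width: 0.132
gripper_force: 43.7
```

```bash
python3 -c "
from h import *
go(619,-139,260)
"
```

```text
turn [ 0.0007  0.0029 -0.    ] shift [  16.4 -272.3    1.1] pos [628.6 133.6 261.3] yaw 1.596 t 20.4
```

Call:
{"method": "jog_arm", "body": {"moves": [[[0, 0, 0, 16, -272, 0, 0.98], [0, 0, 0, 16, -272, 0, 0.98], [0, 0, 0, 16, -272, 0, 0.98], [0, 0, 0, 16, -272, 0, 0.98], [0, 0, 0, 16, -272, 0, 0.98], [0, 0, 0, 16, -272, 0, 0.98], [0, 0, 0, 16, -272, 0, 0.98], [0, 0, 0, 16, -272, 0, 0.98], [0, 0, 0, 16, -272, 0, 0.98], [0, 0, 0, 16, -272, 0, 0.98]]]}}

```text
clock: 21.23
position: [618.7, -138.9, 258.8]
eef_rot: [0.038, -3.14, 0.001]
contact_force: [-0.1, 0.2, -1.3]
gripper_width: 0.133
gripper_force: 43.7
```

```bash
python3 -c "
from h import *
go(619,-139,220)
d=shot('wrist');hub(d,224,236,617,-138,30);p=hub(d,240,300,617,-138,40);print(cv2.minAreaRect(p[:,:2].astype(np.float32)));tilt(d,226,236,617,-138,30)
d=shot('scene');w=world(d)
cv2.imwrite('pics/crop.png',cv2.resize(d['color'][230:360,200:340,::-1],None,fx=4,fy=4))
hub(d,216,236,617,-138,30);hub(d,170,176,617,-138,30)
"; ls pics|tail -4
```

```text
turn [-0.0007 -0.0016 -0.    ] shift [-0.3 -0.1 38.7] pos [ 618.7 -138.9  258.8] yaw 1.595 t 21.23
n 1166 mean [ 608.1 -139.6  228.1] circ [ 616.3 -139.3] 17.9 zmed 227.7
n 4065 mean [ 610.6 -139.5  270.6] circ [ 615.4 -137. ] 35.2 zmed 267.0
((613.83154296875, -134.68475341796875), (53.75576400756836, 50.96708679199219), 34.29264831542969)
n 1069 mean [ 608.6 -139.6  228.4] circ [ 616.3 -139.3] 17.9 zmed 227.8
slope dz/dx,dz/dy,z0 [-6.320000e-02  3.000000e-04  2.273913e+02] 629
shoulder circ [ 617.2 -139.4] 17.8
n 115 mean [ 626.2 -149.8  226.5] circ [ 622.8 -144.1] 15.9 zmed 227.8
n 133 mean [ 622.5 -144.5  173.5] circ [ 619.8 -142.2] 18.8 zmed 173.5
wrist_5.png
wrist_6.png
wrist_7.png
wrist_9.png
```

```bash
ls -t pics/*.png | head -3; cp $(ls -t pics/wrist_*.png|head -1) pics/v.png
```

```text
pics/crop.png
pics/scene_17.png
pics/wrist_16.png
```

View pics/crop.png

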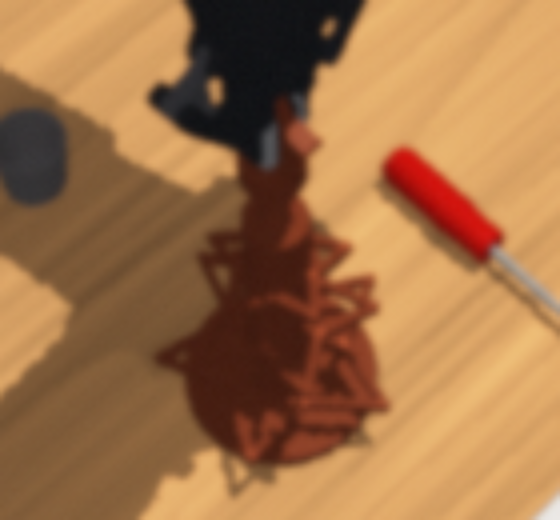

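View pics/v.png

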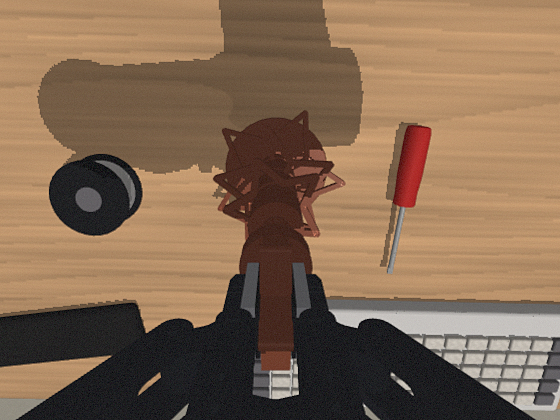

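The finial is held upright over the tree, its foot at about (276,255) in the wrist view. I'll lower it.

Call:
{"method": "jog_arm", "body": {"moves": [[[0, 0, 0, -1.8, 0.2, 10, 0.98], [0, 0, 0, -1.8, 0.2, 20, 0.98], [0, 0, 0, -1.8, 0.2, 25, 0.98], [0, 0, 0, -1.8, 0.2, 29, 0.98], [0, 0, 0, -1.8, 0.2, 32, 0.98], [0, 0, 0, -1.8, 0.2, 34, 0.98], [0, 0, 0, -1.8, 0.2, 36, 0.98], [0, 0, 0, -1.8, 0.2, 37, 0.98], [0, 0, 0, -1.8, 0.2, 38, 0.98], [0, 0, 0, -1.8, 0.2, 38, 0.98]]]}}

```text
clock: 22.17
position: [621.0, -138.9, 222.0]
eef_rot: [-0.039, 3.141, -0.002]
contact_force: [-0.2, 0.3, -0.1]
gripper_width: 0.135
gripper_force: 43.7
```

Call:
{"method": "jog_arm", "body": {"moves": [[[0, 0, 0, 0, 0, 0.5, 0.98], [0, 0, 0, 0, 0, 1, 0.98], [0, 0, 0, 0, 0, 1, 0.98], [0, 0, 0, 0, 0, 1, 0.98]]]}}

```text
clock: 22.5
position: [621.1, -138.9, 221.1]
eef_rot: [-0.039, 3.141, -0.002]
contact_force: [-0.5, -0.8, 0.3]
gripper_width: 0.134
gripper_force: 43.7
```

Call:
{"method": "jog_arm", "body": {"moves": [[[0, 0, 0, 0, 0, 0.5, 0.98], [0, 0, 0, 0, 0, 1, 0.98], [0, 0, 0, 0, 0, 1.5, 0.98], [0, 0, 0, 0, 0, 2, 0.98], [0, 0, 0, 0, 0, 2, 0.98]]]}}

```text
clock: 22.92
position: [621.5, -139.0, 220.2]
eef_rot: [-0.039, 3.139, -0.002]
contact_force: [-1.0, 0.2, 5.9]
gripper_width: 0.136
gripper_force: 44.7
```

Contact at the seated height. I'll release gradually and retreat straight up.

Call:
{"method": "jog_arm", "body": {"moves": [[[0, 0, 0, 0, 0, 0.5, 0.9], [0, 0, 0, 0, 0, 0, 0.75], [0, 0, 0, 0, 0, 0, 0.6], [0, 0, 0, 0, 0, 0, 0.5], [0, 0, 0, 0, 0, 0, 0.5], [0, 0, 0, 0, 0, -20, 0.5], [0, 0, 0, 0, 0, -60, 0.5], [0, 0, 0, 0, 0, -90, 0.5], [0, 0, 0, 0, 0, -90, 0.5], [0, 0, 0, 0, 0, -90, 0.5]]]}}

```text
clock: 23.75
position: [621.8, -138.7, 311.3]
eef_rot: [-0.039, 3.137, -0.002]
contact_force: [0.9, 0.4, -0.8]
gripper_width: 0.5
gripper_force: 0.0
```

```bash
python3 -c "
from h import *
go(500,-139,300)
d=shot('wrist');tilt(d,184,194,619,-139,25);p=hub(d,215,260,619,-139,40);print(cv2.minAreaRect(p[:,:2].astype(np.float32)),p[:,2].max())
d=shot('scene');cv2.imwrite('pics/crop2.png',cv2.resize(d['color'][210:360,200:340,::-1],None,fx=4,fy=4))
print(get_obs()['contact_force'])"
```

```text
turn [-0.001   0.0044  0.    ] shift [121.8   2.8  10.7] pos [ 621.8 -138.7  311.3] yaw 1.596 t 23.75
n 882 mean [ 619.4 -138.9  189. ] circ [ 620.2 -139.2] 18.0 zmed 189.1
slope dz/dx,dz/dy,z0 [ 8.600000e-03 -4.000000e-04  1.890636e+02] 754
shoulder circ [ 620.3 -139.1] 17.9
n 1598 mean [ 615.8 -139.3  231.2] circ [ 620.  -139.1] 28.7 zmed 228.1
((619.8660888671875, -139.15013122558594), (56.42060089111328, 11.76205825805664), 1.5797393321990967) 246.29749173699017
[-0.03743869  0.27945632 -1.26380792]
```

View pics/crop2.png

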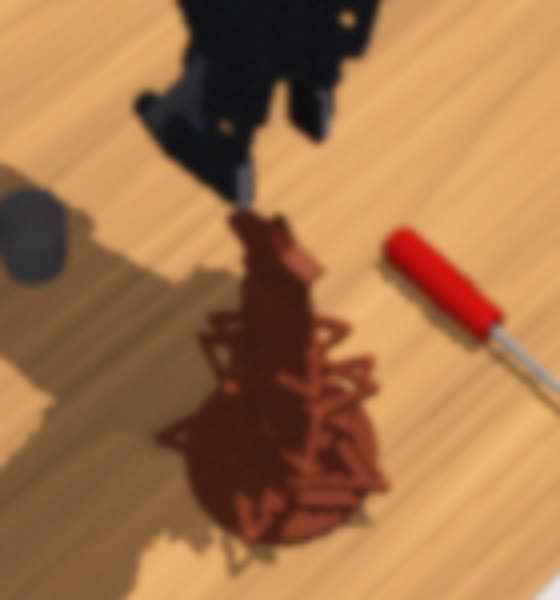

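The tree stands complete and upright, with the finial foot level at 190 mm and the gripper clear above it. I'll move up a little and hand in.

Call:
{"method": "jog_arm", "body": {"moves": [[[0, 0, 0, 0, 0, -30, 0.5], [0, 0, 0, 0, 0, -40, 0.5], [0, 0, 0, 0, 0, -40, 0.5], [0, 0, 0, 0, 0, -40, 0.5], [0, 0, 0, 0, 0, -40, 0.5], [0, 0, 0, 0, 0, -40, 0.5]]]}}

```text
clock: 24.35
position: [620.6, -138.6, 347.7]
eef_rot: [0.039, -3.14, 0.001]
contact_force: [-0.3, -0.1, -0.4]
gripper_width: 0.497
gripper_force: 0.0
```

```bash
python3 -c "
from h import *
print(close_job())"
```

```text
the job is handed in; nothing more can be done
None
```

The star tree is assembled and released, and the job is handed in at about 24 s; each piece measured seated and level, and no verdict was returned.

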